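Centre the density bottle on the balance pan and tare

ROBOT

A 6-joint arm with a two-finger parallel gripper is mounted at the origin on the work surface. World frame = base frame: x ahead of the robot, y to its left, z up, the work surface at z = 0. Lengths are in m, angles in rad, forces in N, time in s.
With the tool pointing down it reaches from about 0.35 to 0.775 m from the base axis. Payload 7.3 kg.
Tool frame: the origin (TCP) lies at the very end of the fingers, on their centre line; the grasp point (between the pads) lies 19 mm behind it (robot.hold_point_z is the distance from the TCP to the grasp point, in m); z points along the fingers, y is the direction in which the jaws open and shut (so a half turn about z gives the same grasp; the last joint's range is limited). The gripper opens to 92 mm and grips with 3 to 60 N. Pads are 19 mm wide; open, the fingers measure 130 mm over their backs; the gripper's body (75 mm by 190 mm) begins 47 mm behind the grasp point.
Start: joints at [-1.493, 0.342, 1.524, -0, 1.275, -0.146], TCP at [0.117, -0.512, 0.227] pointing down, gripper open.
Joint ranges: [-2.53, 2.53], [-0.77, 2.02], [0.04, 2.7], [-1, 4.14], [0.28, 2.66], [-3.11, 3.11]. Speed limits (rad/s): [2.57, 2.57, 3.14, 3.14, 3.14, 3.14].

INTERFACE

Orientations are given as [roll, pitch, yaw] about the fixed x, y, z axes, in that order (R = Rz(yaw) Ry(pitch) Rx(roll)).
In Python, from cell import monitor, viewer, robot gives the robot as it stands.
- The arm moves only by the tool move_arm, never from a script. Its argument "deltas" is a list of rows, each an object of numbers: "x", "y", "z": the shift along the tool's x, y, z in m; "wx", "wy", "wz": the turn, a rotation vector about the tool's x, y, z in degrees; "hand": the opening, from 0 (shut) to 1 (fully open). In form: [{"x": .., "y": .., "z": .., "wx": .., "wy": .., "wz": .., "hand": ..}, ...]. A call has 1 to 8 rows; each row is the pose to reach, as a shift and turn from the pose commanded when the call began, along the tool's axes at that moment; what a row does not reach only later rows make up. A row lasts 1/8 s, in which the tool goes at most 62.5 mm and 10.7 degrees, less where a joint would pass 70% of its speed; a pose out of reach is approached as far as the arm can. A call with a gripper value outside its range is refused whole. The fingers move at their own pace and stop on an object; "grip_force" is the grip in N (left out, the last holds). Time passes only in rows, so rows that repeat a pose let the fingers close. It gives the time, the measured TCP pose, the force and the opening at its end, in the units of the state.
- monitor.observe(): the state, without advancing time (a new reading comes with each control period).
- viewer.read_camera(name): name is "side" or "top" or "wrist"; returns the picture (420x560x3 uint8, red, green, blue); there is no depth.
- viewer.camera_params(name): a dict with "camera_matrix" (3x3 intrinsics, pixels), "R" (3x3) and "t" (3): a world point X has camera coordinates R X + t. Camera axes: x right, y down, z forward; pixel columns grow to the right and rows downward; lengths in m; the calibration is good to about 2 mm. A picture is of the moment at which its call begins: read the wrist's pose just before it. camera_params takes no time and is no camera call; for the wrist camera it gives the pose at the moment of the call.
- robot.hand_in(): hands the job in, once; it reports no verdict.
The state is a dict: "time": time; "qpos": joint angles; "qvel": joint speeds; "joint_efforts": joint torques, N m; "tool_pos": TCP position; "tool_rot": TCP orientation; "contact_force": force on the tool from outside, world axes, zero at the start; "torque": the same for the moment, N m; "opening": finger opening in m.
Only numpy, scipy, OpenCV 4.12 (cv2) and the standard library are available. Lean on these libraries where they do the work, as an engineer would, in place of code of your own. Each camera call takes 0.05 s, during which the arm holds its last target. There are 200 camera calls.

TASK

The little density bottle stands off-centre on the balance's round pan: with light pushes of a fingertip nudge it to the middle of the pan (within about half a centimetre), keeping it standing upright and never gripping or lifting it. Then press the wide tare key fully down and let it come up again. Do not press the small round power key, and leave everything else where it is.

Things in the scene. Friction and masses are not known exactly. Their poses are not given: they have to be found in the camera images.
- balance: Laboratory balance: white housing 230 mm (its x) by 190 mm, flat top 46 mm above the table, fixed. Origin: middle of its footprint on the table, z up; +x runs from the keys (front) to the pan (back); yaw within 0.4 rad. Steel pan: flat disc 90 mm across, fixed at x = +45 mm, its top 60 mm above the table. A flat dark display (top 49 mm) lies between pan and keys.
- pan_center (a point): Centre of the pan's flat top (60 mm above the table); same axes as the balance. The middle to which the bottle must be pushed.
- bottle: Stoppered brown glass density bottle, about 60 g, 70 mm tall, round. Origin: centre of its underside, z along its axis. Flat foot 34 mm across; widest, 44 mm, from 9 to 17 mm above the foot; narrows to a 14 mm neck at 50 mm; 19 mm stopper. Starts on the pan 14 to 31 mm off centre, towards the display. Slides when pushed slowly at the widest part; tips if hit, or pushed on the neck.
- tare_key (a joint): Travel of the wide tare key: 0 up, 0.005 m fully down; it springs back. It needs about 1.5 N to start and 4 N to be fully down.
- tare_top (a point): Middle of the top of the tare key: a white bar 24 mm (balance x) by 52 mm (balance y), its top 57.5 mm above the table when up, 52.5 mm when fully down. It lies at the front right of the housing, 86 mm in front of and 45 mm to the right of (balance -y) the balance's origin. Pressed straight down.
- power_key (a joint): Travel of the small power key: 0 up, 0.005 m fully down; springs back. Not to be pressed.
- power_top (a point): Middle of the top of the power key: a white round button 18 mm across at the front left of the housing, 100 mm to the left of the tare key's middle; its top 57.5 mm above the table.
- spare_bottle: Bystander: a smaller density bottle, 35 mm across and 56 mm tall, on the table to the left of the balance. Origin: centre of its underside.
- beaker: Bystander: glass beaker 68 mm across, 85 mm tall, on the table. Origin: centre of its underside.
- tube_rack: Bystander: white rack of small tubes, 75 by 190 mm, 47 mm tall, on the table to the right of the balance. Origin: centre of its underside.
- spatula: Bystander: thin steel laboratory spatula 160 mm long, 5 mm thick, lying on the table to the left of the balance. Origin: its middle, on the table; long along its x.
- weight: Bystander: steel calibration weight 24 mm across, 36 mm tall, on the table. Origin: centre of its underside.
- wash_jar: Bystander: clear glass jar with a white cap 52 mm across, 70 mm tall, on the table. Origin: centre of its underside.
- dish: Bystander: clear flat dish 92 mm across, 14 mm tall, on the table. Origin: centre of its underside.
Mind the look-alikes: they are no part of the job. Leave any yellow look-alike of the bottle alone.

How it is judged:
By the outcome, as a careful person would: the job done as asked, in the order asked, and still so for the second after the job is handed in, with the robot touching nothing.
It also fails if it takes over 64 s, if anything falls off the work surface, if the arm or the gripper's body presses on something with over 40 N, if the wrist force passes 120 N, or if a joint passes its speed limit or range.

## Working session

There is one attempt and no reset: what is moved stays moved. The work goes in short steps, Python scripts to look and compute and a tool call to move; the robot and the scene stay as the last step left them, time stands still between calls to the robot, and variables do not carry over. Pictures are saved under pics/ and viewed, about 8 in all and at most 12, crops included, and the job is handed in when it is done.

Besides the shell and the picture viewer there is one more tool, called as name(argument=value, ...) on one line, values as JSON. move_arm: Moves the arm, as the interface text tells. Its arguments: {"type":"object","properties":{"deltas":{"type":"array","items":{"type":"object","properties":{"x":{"type":"number"},"y":{"type":"number"},"z":{"type":"number"},"wx":{"type":"number"},"wy":{"type":"number"},"wz":{"type":"number"},"hand":{"type":"number"}}}},"grip_force":{"type":"number"}},"required":["deltas"]}

```bash
mkdir -p pics; ls; cat > h.py <<'E'
import numpy as np, cv2
from cell import monitor, viewer, robot
def snap(n,f):
    im=viewer.read_camera(n); cv2.imwrite('pics/'+f,im[:,:,::-1]); return im
def ray(n,u,v,z,P=None):
    P=P or viewer.camera_params(n); K=np.array(P['camera_matrix']);R=np.array(P['R']);t=np.array(P['t'])
    c=-R.T@t; d=R.T@np.linalg.solve(K,[u,v,1.]); return c+d*(z-c[2])/d[2]
def proj(n,X,P=None):
    P=P or viewer.camera_params(n); p=np.array(P['camera_matrix'])@(np.array(P['R'])@np.array(X)+np.array(P['t'])); return p[:2]/p[2]
E
python3 - <<'E'
from h import *
a=snap('top','top0.png'); b=snap('side','side0.png')
s=monitor.observe(); print(s)
for n in ('top','side'):
    P=viewer.camera_params(n); print(n,-np.array(P['R']).T@np.array(P['t']),np.array(P['R']).round(2).tolist(),np.array(P['camera_matrix'])[0])
E
```

```text
pics
{'time': 0.1, 'qpos': array([-1.49304656e+00,  3.42622728e-01,  1.52489864e+00, -7.78762236e-06,
        1.27542280e+00, -1.45974463e-01]), 'qvel': array([ 8.05795563e-04, -2.12641344e-03, -1.02200945e-03, -7.25992443e-05,
       -1.00485847e-03,  1.21149897e-03]), 'joint_efforts': array([ 2.04092008e-03, -4.32001126e+01, -2.44695711e+01,  7.18359277e-02,
        5.25547145e-02, -5.16828914e-05]), 'tool_pos': array([ 0.116482  , -0.5115454 ,  0.22613818]), 'tool_rot': array([-3.14025443e+00, -1.89218821e-04,  2.23726375e-01]), 'contact_force': array([ 0.05318425, -0.06744865,  0.30361608]), 'torque': array([-0.01278953, -0.0377069 ,  0.00766622]), 'opening': 0.0913170439986344}
top [0.43235284 0.06330132 1.00506819] [[-0.0, -1.0, -0.01], [-0.99, 0.0, -0.15], [0.15, 0.01, -0.99]] [518.15987271   0.         284.16312066]
side [ 0.24017206 -0.40826185  0.53560325] [[0.81, -0.58, 0.01], [-0.36, -0.51, -0.78], [0.46, 0.63, -0.63]] [393.91138087   0.         287.9824451 ]
```

View pics/top0.png

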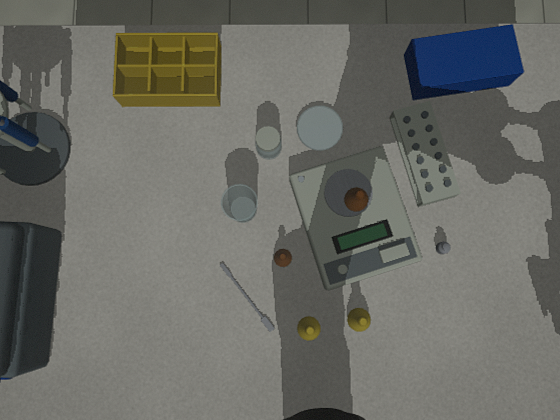

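View pics/side0.png

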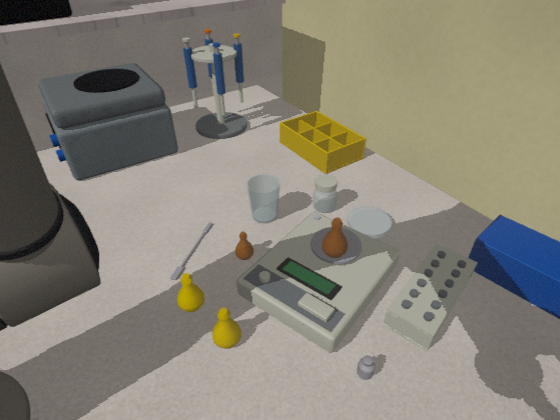

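The top view shows several bottle look-alikes: the brown bottle on the pan at (356,199), the brown spare at (283,257), and yellow ones at (309,328) and (359,320). The target is the one on the pan. The tare key is the white bar at about (395,253) and the power key is round, at about (343,269). I'll check these in a close crop.

```bash
python3 - <<'E'
from h import *
a=cv2.imread('pics/top0.png'); b=cv2.imread('pics/side0.png')
c1=cv2.resize(a[140:295,280:430],None,fx=3.8,fy=3.8,interpolation=cv2.INTER_CUBIC)[:590]
cv2.imwrite('pics/crop0.png',c1)
hsv=cv2.cvtColor(a,cv2.COLOR_BGR2HSV)
# brown
for n,im,box in (('top',a,(140,290,280,430)),('side',b,(200,350,290,420))):
    h=cv2.cvtColor(im,cv2.COLOR_BGR2HSV); m=((h[...,0]<15)&(h[...,1]>120)).astype(np.uint8)*255
    mm=np.zeros_like(m); y0,y1,x0,x1=box; mm[y0:y1,x0:x1]=m[y0:y1,x0:x1]
    cs,_=cv2.findContours(mm,0,2); c=max(cs,key=cv2.contourArea); print(n,'brown',cv2.boundingRect(c),cv2.contourArea(c),cv2.minEnclosingCircle(c))
    # green display
    g=((h[...,0]>45)&(h[...,0]<80)&(h[...,1]>90)).astype(np.uint8)*255
    cs,_=cv2.findContours(g,0,2); c=max(cs,key=cv2.contourArea); r=cv2.minAreaRect(c);print('disp',r, ray(n,*r[0],.049))
    w=(h[...,2]>200).astype(np.uint8)*255
    w2=np.zeros_like(w); w2[y0:y1,x0:x1]=w[y0:y1,x0:x1]
    cs,_=cv2.findContours(w2,0,2)
    for c in cs:
        if cv2.contourArea(c)>60: r=cv2.minAreaRect(c);print('white',r,ray(n,*r[0],.0575))
for p in ((290,174),(383,147),(422,260),(327,288)): print(p,ray('top',*p,.046))
print('pan',ray('top',348,193,.06),'tare',ray('top',395,253,.0575),'pow',ray('top',343,269,.0575))
E
```

```text
top brown (346, 190, 22, 21) 219.0 ((356.4361572265625, 200.35105895996094), 11.424912452697754)
disp ((361.7232666015625, 236.20169067382812), (12.864496231079102, 48.209381103515625), 72.34988403320312) [ 0.52443137 -0.07347048  0.049     ]
side brown (322, 218, 25, 39) 553.0 ((334.5, 237.0), 19.319778442382812)
disp ((308.49530029296875, 276.6085205078125), (52.93507766723633, 11.65542984008789), 29.05460548400879) [ 0.5249327 -0.074638   0.049    ]
(290, 174) [0.64306505 0.05868529 0.046     ]
(383, 147) [ 0.6949635 -0.118563   0.046    ]
(422, 260) [ 0.48049565 -0.18363156  0.046     ]
(327, 288) [ 0.42992198 -0.0081583   0.046     ]
pan [ 0.60366767 -0.04849194  0.06      ] tare [ 0.49274104 -0.13208684  0.0575    ] pow [ 0.46397691 -0.03682696  0.0575    ]
```

View pics/crop0.png

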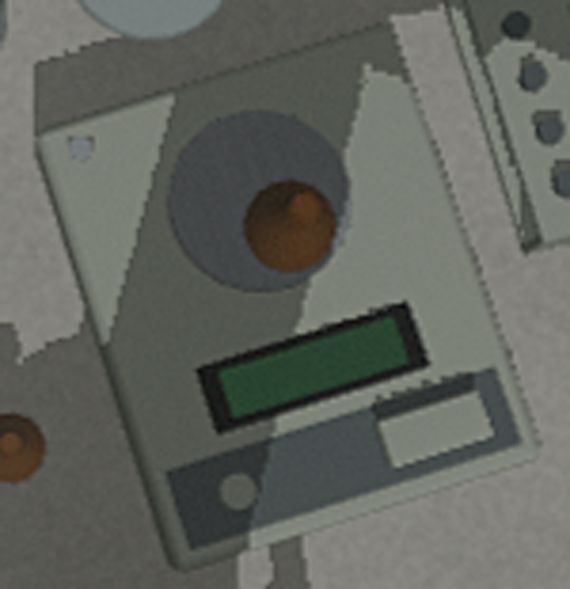

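```bash
python3 - <<'E'
from h import *
f=lambda u,v:(280+(u+.5)/3.8-.5,140+(v+.5)/3.8-.5)
pan=ray('top',*f(258,200),.06); b=ray('top',*f(290.5,226),.073)
print('pan',pan,'bottle top',b)
for z in (.07,.075,.08): print(proj('side',[*b[:2],z]),proj('side',[b[0],b[1],.130]))
print('stopper top', ray('top',*f(302,208),.128))
print('side widest mid',ray('side',334.5,246,.073),'side pan proj',proj('side',pan))
t=ray('top',*f(436,429),.0575);p=ray('top',*f(239,491),.0575);print('tare',t,'pow',p,np.linalg.norm(t-p))
yaw=np.arctan2((t-p)[0],-(t-p)[1]);print('yaw',yaw)
R=np.array([[np.cos(yaw),-np.sin(yaw)],[np.sin(yaw),np.cos(yaw)]])
print('tare in bal rel pan',R.T@(t-pan)[:2],'bottle',R.T@(b-pan)[:2])
d=(pan-b)[:2];print('push',np.linalg.norm(d),np.degrees(np.arctan2(d[1],d[0])))
E
```

```text
pan [ 0.60505677 -0.04764411  0.06      ] bottle top [ 0.58995944 -0.06143175  0.073     ]
[334.27043284 246.79740689] [337.22591562 219.75441846]
[334.50399474 244.66029016] [337.22591562 219.75441846]
[334.73976164 242.50299742] [337.22591562 219.75441846]
stopper top [ 0.58889166 -0.05945289  0.128     ]
side widest mid [ 0.58930493 -0.06241611  0.073     ] side pan proj [335.16747235 243.0186645 ]
tare [ 0.49360569 -0.13096684  0.0575    ] pow [ 0.46426361 -0.03597308  0.0575    ] 0.09942219047540721
yaw 0.29958740040615994
tare in bal rel pan [-0.13107757 -0.04671929] bottle [-0.01849396 -0.0087179 ]
push 0.020445738796938073 42.40390566564447
```

move_arm(deltas=[{"x": 0.03, "y": -0.018, "wz": -3, "hand": 0}, {"x": 0.07, "y": -0.042, "wz": -7, "hand": 0}, {"x": 0.11, "y": -0.066, "wz": -11, "hand": 0}, {"x": 0.15, "y": -0.09, "wz": -15, "hand": 0}, {"x": 0.19, "y": -0.114, "wz": -19, "hand": 0}, {"x": 0.23, "y": -0.138, "wz": -23, "hand": 0}, {"x": 0.27, "y": -0.162, "wz": -27, "hand": 0}, {"x": 0.3, "y": -0.18, "wz": -29.6, "hand": 0}], grip_force=10)

```text
schema error: expected keys x, y, z, wx, wy, wz, hand
```

move_arm(deltas=[{"x": 0.03, "y": -0.018, "z": 0, "wx": 0, "wy": 0, "wz": -3, "hand": 0}, {"x": 0.07, "y": -0.042, "z": 0, "wx": 0, "wy": 0, "wz": -7, "hand": 0}, {"x": 0.11, "y": -0.066, "z": 0, "wx": 0, "wy": 0, "wz": -11, "hand": 0}, {"x": 0.15, "y": -0.09, "z": 0, "wx": 0, "wy": 0, "wz": -15, "hand": 0}, {"x": 0.19, "y": -0.114, "z": 0, "wx": 0, "wy": 0, "wz": -19, "hand": 0}, {"x": 0.23, "y": -0.138, "z": 0, "wx": 0, "wy": 0, "wz": -23, "hand": 0}, {"x": 0.27, "y": -0.162, "z": 0, "wx": 0, "wy": 0, "wz": -27, "hand": 0}, {"x": 0.3, "y": -0.18, "z": 0, "wx": 0, "wy": 0, "wz": -29.6, "hand": 0}], grip_force=10)

```text
time: 1.1
tool_pos: [0.3701, -0.2682, 0.2265]
tool_rot: [-3.141, -0.0, 0.743]
contact_force: [-0.1, -0.8, -0.2]
opening: 0.0165
```

move_arm(deltas=[{"x": 0.04, "y": 0, "z": 0, "wx": 0, "wy": 0, "wz": 0, "hand": 0}, {"x": 0.085, "y": -0.001, "z": 0, "wx": 0, "wy": 0, "wz": 0, "hand": 0}, {"x": 0.13, "y": -0.002, "z": 0, "wx": 0, "wy": 0, "wz": 0, "hand": 0}, {"x": 0.175, "y": -0.003, "z": 0, "wx": 0, "wy": 0, "wz": 0, "hand": 0}, {"x": 0.22, "y": -0.004, "z": 0.01, "wx": 0, "wy": 0, "wz": 0, "hand": 0}, {"x": 0.24, "y": -0.004, "z": 0.03, "wx": 0, "wy": 0, "wz": 0, "hand": 0}, {"x": 0.248, "y": -0.004, "z": 0.05, "wx": 0, "wy": 0, "wz": 0, "hand": 0}, {"x": 0.248, "y": -0.004, "z": 0.06, "wx": 0, "wy": 0, "wz": 0, "hand": 0}])

```text
time: 2.1
tool_pos: [0.549, -0.0989, 0.1651]
tool_rot: [-3.139, 0.001, 0.741]
contact_force: [-0.2, -0.1, -0.7]
opening: 0.0005
```

```bash
python3 - <<'E'
from h import *
s=monitor.observe(); print(s['tool_pos'],s['tool_rot'],s['contact_force'],s['opening'])
a=snap('side','side1.png'); b=snap('wrist','wrist1.png')
cv2.imwrite('pics/c1.png',np.hstack([cv2.resize(a,(400,300))[:,:,::-1],cv2.resize(b,(400,300))[:,:,::-1]]))
E
```

```text
[ 0.54903151 -0.09891113  0.16513768] [-3.13945897e+00  1.33596389e-03  7.41486741e-01] [-0.17411836 -0.13405764 -0.67927207] 0.0005328411593463977
```

View pics/c1.png

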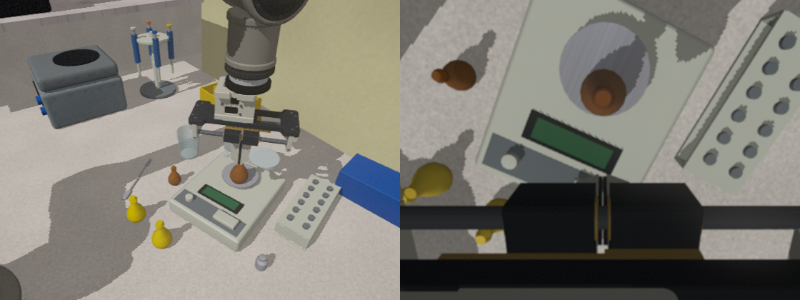

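The left half shows the gripper behind the bottle with its fingers shut. The right half (wrist view) shows the bottle near (285,130) on the pan, which is centred near (287,95) in full pixels, and the push line runs straight up the picture. I'll measure alignment from this view.

```bash
cat >> h.py <<'E'
def wrist(f):
    P=viewer.camera_params('wrist'); s=monitor.observe(); im=snap('wrist',f)
    h=cv2.cvtColor(im,cv2.COLOR_RGB2HSV); m=((h[...,0]<15)&(h[...,1]>110)).astype(np.uint8)*255
    cs,_=cv2.findContours(m,0,2); return im,m,cs,P,s
E
python3 - <<'E'
from h import *
im,m,cs,P,s=wrist('w2.png')
R=np.array(P['R']);print('cam',-R.T@np.array(P['t']),R.round(2).tolist())
for c in cs:
    if cv2.contourArea(c)>300: print(cv2.boundingRect(c),cv2.minEnclosingCircle(c))
for n,X in dict(pan=[.605,-.0477,.06],bot=[.590,-.0615,.073],tip=s['tool_pos']).items(): print(n,proj('wrist',X,P))
c=cv2.resize(im[10:210,180:400],None,fx=3.4,fy=2.9,interpolation=cv2.INTER_CUBIC)
c=cv2.resize(im[20:220,190:390],None,fx=2.95,fy=2.95,interpolation=cv2.INTER_CUBIC)
cv2.imwrite('pics/w2c.png',c[:,:,::-1])
E
```

```text
cam [ 0.60339446 -0.04987292  0.32310828] [[0.67, -0.74, -0.0], [-0.71, -0.65, 0.28], [-0.21, -0.19, -0.96]]
(253, 101, 61, 60) ((283.0769348144531, 129.5), 30.893617630004883)
(45, 85, 61, 41) ((75.0, 106.0), 30.14972686767578)
pan [283.340193    98.05529528]
bot [283.38567755 128.93173781]
tip [283.31770504 262.23934743]
```

View pics/w2c.png

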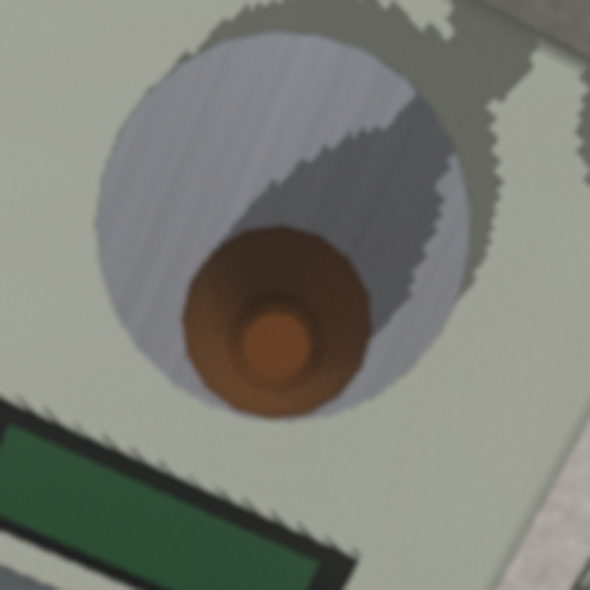

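move_arm(deltas=[{"x": 0.005, "y": -0.002, "z": 0.01, "wx": 0, "wy": 0, "wz": 2.4, "hand": 0}, {"x": 0.0104, "y": -0.0038, "z": 0.03, "wx": 0, "wy": 0, "wz": 4.8, "hand": 0}, {"x": 0.0104, "y": -0.0038, "z": 0.05, "wx": 0, "wy": 0, "wz": 4.8, "hand": 0}, {"x": 0.0104, "y": -0.0038, "z": 0.07, "wx": 0, "wy": 0, "wz": 4.8, "hand": 0}, {"x": 0.0104, "y": -0.0038, "z": 0.085, "wx": 0, "wy": 0, "wz": 4.8, "hand": 0}, {"x": 0.0104, "y": -0.0038, "z": 0.091, "wx": 0, "wy": 0, "wz": 4.8, "hand": 0}, {"x": 0.0104, "y": -0.0038, "z": 0.094, "wx": 0, "wy": 0, "wz": 4.8, "hand": 0}, {"x": 0.0104, "y": -0.0038, "z": 0.094, "wx": 0, "wy": 0, "wz": 4.8, "hand": 0}])

```text
time: 3.25
tool_pos: [0.5549, -0.0899, 0.0731]
tool_rot: [3.141, -0.0, 0.656]
contact_force: [0.4, 0.9, 0.5]
opening: 0.0005
```

```bash
python3 - <<'E'
from h import *
im,m,cs,P,s=wrist('w3.png'); print(s['tool_pos'],s['tool_rot'],s['contact_force'])
for c in cs:
    if cv2.contourArea(c)>300: print(cv2.boundingRect(c),cv2.minEnclosingCircle(c))
for n,X in dict(pan=[.6072,-.0481,.06],bot=[.5897,-.0616,.073],tip=s['tool_pos']).items(): print(n,proj('wrist',X,P))
cv2.imwrite('pics/w3b.png',im[:,:,::-1])
E
```

```text
[ 0.55485027 -0.08989366  0.07310637] [ 3.14095822e+00 -3.74630579e-04  6.56494032e-01] [0.35156983 0.90491172 0.46355557]
(0, 122, 39, 56) ((10.150895118713379, 149.02813720703125), 28.87154769897461)
(232, 121, 98, 103) ((281.0, 172.18687438964844), 51.43914031982422)
pan [280.64560753 117.78162488]
bot [280.56213844 169.93508692]
tip [283.07251307 262.24533369]
```

View pics/w3b.png

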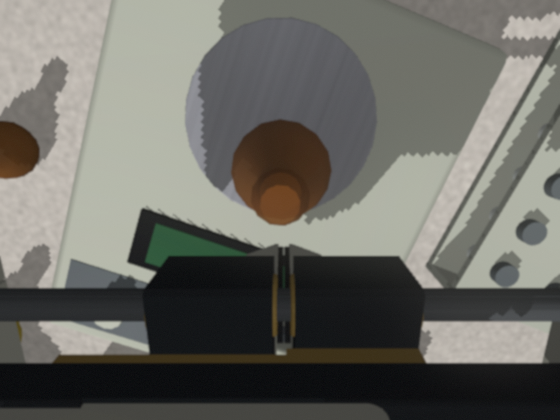

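Pan centre, bottle and fingertip all lie on column ≈281–283, so the push line is right, with the tip about 1 mm to the right. I'll start the slow push.

move_arm(deltas=[{"x": 0.004, "y": -0.001, "z": 0.0015, "wx": 0, "wy": 0, "wz": 0, "hand": 0}, {"x": 0.008, "y": -0.001, "z": 0.0015, "wx": 0, "wy": 0, "wz": 0, "hand": 0}, {"x": 0.01, "y": -0.001, "z": 0.0015, "wx": 0, "wy": 0, "wz": 0, "hand": 0}, {"x": 0.012, "y": -0.001, "z": 0.0015, "wx": 0, "wy": 0, "wz": 0, "hand": 0}, {"x": 0.014, "y": -0.001, "z": 0.0015, "wx": 0, "wy": 0, "wz": 0, "hand": 0}, {"x": 0.016, "y": -0.001, "z": 0.0015, "wx": 0, "wy": 0, "wz": 0, "hand": 0}, {"x": 0.018, "y": -0.001, "z": 0.0015, "wx": 0, "wy": 0, "wz": 0, "hand": 0}, {"x": 0.02, "y": -0.001, "z": 0.0015, "wx": 0, "wy": 0, "wz": 0, "hand": 0}])

```text
time: 4.3
tool_pos: [0.5699, -0.0767, 0.0712]
tool_rot: [3.142, 0.0, 0.657]
contact_force: [-0.4, -0.4, -0.2]
opening: 0.0007
```

```bash
cat >> h.py <<'E'
def rel(f):
    im,m,cs,P,s=wrist(f); c=max(cs,key=cv2.contourArea); r=cv2.boundingRect(c)
    print(s['time'],s['tool_pos'],s['tool_rot'][2],s['contact_force'])
    e=s['tool_rot'][2]; d=np.array([np.cos(e),np.sin(e)])
    # far edge of widest ring and left/right edges
    mid=ray('wrist',r[0]+r[2]/2-.5,r[1]+r[2]/2,.075,P); far=ray('wrist',r[0]+r[2]/2-.5,r[1],.075,P)
    b=far[:2]-d*.022; print('bbox',r,'bottle',b)
    q=np.array([.6072,-.0481])-b; print('to pan: fwd %.4f right %.4f'%(q@d,q@[d[1],-d[0]]),'tip gap',(b-s['tool_pos'][:2])@d)
    return im,P
E
python3 - <<'E'
from h import *
im,P=rel('w4.png')
E
```

```text
4.3 [ 0.56991567 -0.07672975  0.07119171] 0.6566452907976763 [-0.43556063 -0.3766936  -0.22933326]
bbox (235, 153, 96, 117) bottle [ 0.59424439 -0.05761485]
to pan: fwd 0.0161 right 0.0004 tip gap 0.03093837060212554
```

move_arm(deltas=[{"x": 0.0015, "y": 0, "z": 0, "wx": 0, "wy": 0, "wz": 0, "hand": 0}, {"x": 0.003, "y": 0, "z": 0, "wx": 0, "wy": 0, "wz": 0, "hand": 0}, {"x": 0.0045, "y": 0, "z": 0, "wx": 0, "wy": 0, "wz": 0, "hand": 0}, {"x": 0.006, "y": 0, "z": 0, "wx": 0, "wy": 0, "wz": 0, "hand": 0}, {"x": 0.0075, "y": 0, "z": 0, "wx": 0, "wy": 0, "wz": 0, "hand": 0}, {"x": 0.009, "y": 0, "z": 0, "wx": 0, "wy": 0, "wz": 0, "hand": 0}, {"x": 0.0105, "y": 0, "z": 0, "wx": 0, "wy": 0, "wz": 0, "hand": 0}, {"x": 0.0115, "y": 0, "z": 0, "wx": 0, "wy": 0, "wz": 0, "hand": 0}])

```text
time: 5.35
tool_pos: [0.579, -0.0697, 0.0712]
tool_rot: [3.141, 0.0, 0.657]
contact_force: [-0.2, 0.1, -0.0]
opening: 0.0007
```

```bash
python3 - <<'E'
from h import *
im,P=rel('w5.png')
cv2.imwrite('pics/w5b.png',cv2.resize(im[0:300,130:430],None,fx=1.95,fy=1.95,interpolation=cv2.INTER_CUBIC)[:,:,::-1])
E
```

```text
5.35 [ 0.57902175 -0.06969751  0.07119316] 0.6567114776463272 [-0.16758974  0.05487354 -0.02557961]
bbox (235, 153, 96, 117) bottle [ 0.60335224 -0.05057889]
to pan: fwd 0.0046 right 0.0004 tip gap 0.03094206961206923
```

View pics/w5b.png

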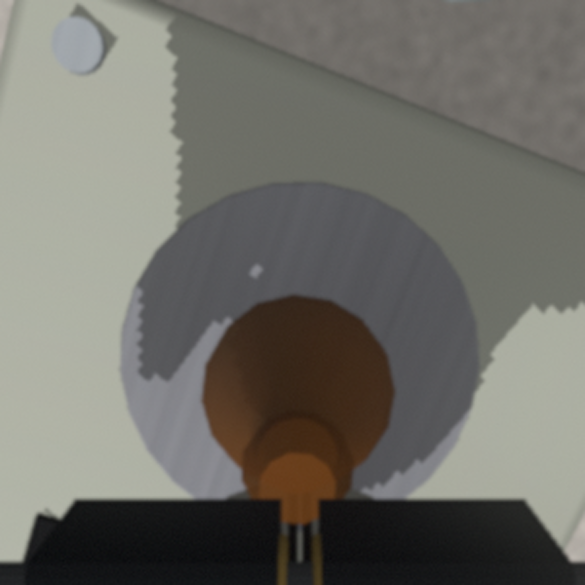

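```bash
python3 - <<'E'
from h import *
P=viewer.camera_params('wrist'); s=monitor.observe(); e=s['tool_rot'][2]; d=np.array([np.cos(e),np.sin(e)]); r=np.array([d[1],-d[0]])
f=lambda u,v:(130+(u+.5)/1.95-.5,(v+.5)/1.95-.5)
far=ray('wrist',*f(300,181),.06,P); L=ray('wrist',*f(120.5,362),.06,P);Rr=ray('wrist',*f(479,362),.06,P)
print('pan by far edge',far[:2]-.045*d, 'width',np.linalg.norm(L-Rr),'mid',((L+Rr)/2)[:2])
b=np.array([.60335,-.05058]); c=far[:2]-.045*d; print('fwd',(c-b)@d,'right',(c-b)@r, ((L+Rr)[:2]/2-b)@r)
E
```

```text
pan by far edge [ 0.60539197 -0.04960497] width 0.08889330728368396 mid [ 0.60713125 -0.04823559]
fwd 0.0022125278896349223 right 0.00047438831662610144 0.00045166228369558897
```

move_arm(deltas=[{"x": 0.001, "y": 0, "z": 0, "wx": 0, "wy": 0, "wz": 0, "hand": 0}, {"x": 0.002, "y": 0, "z": 0, "wx": 0, "wy": 0, "wz": 0, "hand": 0}, {"x": 0.003, "y": 0, "z": 0, "wx": 0, "wy": 0, "wz": 0, "hand": 0}, {"x": 0.003, "y": 0, "z": 0, "wx": 0, "wy": 0, "wz": 0, "hand": 0}, {"x": 0.0, "y": 0, "z": 0, "wx": 0, "wy": 0, "wz": 0, "hand": 0}, {"x": -0.006, "y": 0, "z": 0, "wx": 0, "wy": 0, "wz": 0, "hand": 0}, {"x": -0.02, "y": 0, "z": 0, "wx": 0, "wy": 0, "wz": 0, "hand": 0}, {"x": -0.04, "y": 0, "z": 0, "wx": 0, "wy": 0, "wz": 0, "hand": 0}])

```text
time: 6.4
tool_pos: [0.5464, -0.0947, 0.0712]
tool_rot: [3.141, 0.0, 0.657]
contact_force: [-0.2, 0.4, -0.1]
opening: 0.0007
```

move_arm(deltas=[{"x": -0.01, "y": 0, "z": -0.02, "wx": 0, "wy": 0, "wz": 0, "hand": 0}, {"x": -0.02, "y": 0, "z": -0.05, "wx": 0, "wy": 0, "wz": 0, "hand": 0}, {"x": -0.03, "y": 0, "z": -0.08, "wx": 0, "wy": 0, "wz": 0, "hand": 0}, {"x": -0.03, "y": 0, "z": -0.1, "wx": 0, "wy": 0, "wz": 0, "hand": 0}, {"x": -0.03, "y": 0, "z": -0.1, "wx": 0, "wy": 0, "wz": 0, "hand": 0}])

```text
time: 7.02
tool_pos: [0.5245, -0.1131, 0.174]
tool_rot: [3.137, -0.003, 0.656]
contact_force: [-0.2, -0.7, 0.1]
opening: 0.0005
```

```bash
python3 - <<'E'
from h import *
im,m,cs,P,s=wrist('w6.png');print(s['tool_pos'],s['tool_rot'])
c=max(cs,key=cv2.contourArea);print(cv2.boundingRect(c))
a=snap('top','top6.png')
A=cv2.resize(im[0:220,180:400],(580,580),interpolation=cv2.INTER_CUBIC)
cv2.imwrite('pics/c6.png',A[:,:,::-1])
print('pan',proj('wrist',[.6058,-.0485,.06],P))
E
```

```text
[ 0.52445377 -0.11313087  0.17400585] [ 3.13699902e+00 -2.89374106e-03  6.56195712e-01]
(249, 21, 63, 69)
pan [280.23077705  58.66292323]
```

View pics/c6.png

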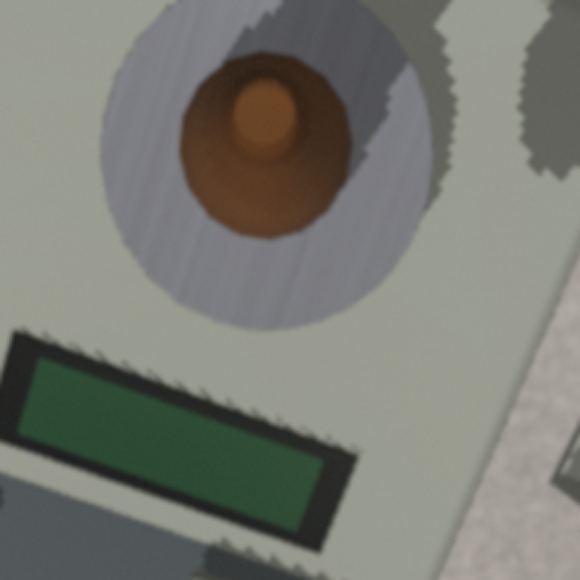

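```bash
python3 - <<'E'
from h import *
P=viewer.camera_params('wrist'); s=monitor.observe(); e=s['tool_rot'][2]; d=np.array([np.cos(e),np.sin(e)]); r=np.array([d[1],-d[0]])
f=lambda u,v:(180+(u+.5)*220/580-.5,(v+.5)*220/580-.5)
pn=ray('wrist',*f(266,330),.06,P)[:2]; 
print('pan near->c',pn+.045*d)
for z in (.069,.073):
    b=ray('wrist',*f(266,239),z,P)[:2]+.022*d; print('bottle',b,'fwd left',(pn+.045*d-b)@d)
a=cv2.imread('pics/top6.png'); h=cv2.cvtColor(a,cv2.COLOR_BGR2HSV)
m=np.zeros(a.shape[:2],np.uint8); m[150:230,320:380]=((h[...,0]<15)&(h[...,1]>120))[150:230,320:380]*255
cs,_=cv2.findContours(m,0,2);c=max(cs,key=cv2.contourArea);x,y,w,hh=cv2.boundingRect(c);print((x,y,w,hh),ray('top',x+w/2-.5,y+hh/2-.5,.073))
cv2.imwrite('pics/c7.png',cv2.resize(a[140:295,280:430],None,fx=3.8,fy=3.8,interpolation=cv2.INTER_CUBIC))
E
```

```text
pan near->c [ 0.60374866 -0.04814393]
bottle [ 0.60449006 -0.04769434] fwd left -0.0008616953847845424
bottle [ 0.60440637 -0.0477921 ] fwd left -0.0007357373588738613
(341, 180, 19, 22) [ 0.60594011 -0.05070125  0.073     ]
```

View pics/c7.png

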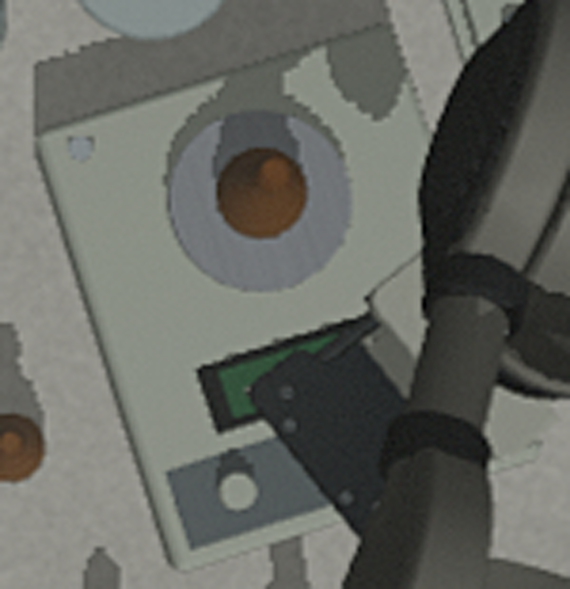

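The top view shows the bottle upright. Its widest ring is centred at crop (262,193) and the pan at (259,200). After parallax that leaves about 1 mm of offset, and the wrist view gives 0.8 mm. Next is the tare key.

move_arm(deltas=[{"x": -0.018, "y": -0.003, "z": 0, "wx": 0, "wy": 0, "wz": 7, "hand": 0}, {"x": -0.0354, "y": -0.0057, "z": 0.01, "wx": 0, "wy": 0, "wz": 14, "hand": 0}, {"x": -0.0354, "y": -0.0057, "z": 0.035, "wx": 0, "wy": 0, "wz": 20.6, "hand": 0}, {"x": -0.0354, "y": -0.0057, "z": 0.065, "wx": 0, "wy": 0, "wz": 20.6, "hand": 0}, {"x": -0.0354, "y": -0.0057, "z": 0.09, "wx": 0, "wy": 0, "wz": 20.6, "hand": 0}, {"x": -0.0354, "y": -0.0057, "z": 0.102, "wx": 0, "wy": 0, "wz": 20.6, "hand": 0}, {"x": -0.0354, "y": -0.0057, "z": 0.106, "wx": 0, "wy": 0, "wz": 20.6, "hand": 0}, {"x": -0.0354, "y": -0.0057, "z": 0.106, "wx": 0, "wy": 0, "wz": 20.6, "hand": 0}])

```text
time: 8.12
tool_pos: [0.4922, -0.1296, 0.0655]
tool_rot: [3.141, -0.0, 0.297]
contact_force: [0.3, 0.3, -1.3]
opening: 0.0007
```

```bash
python3 - <<'E'
from h import *
P=viewer.camera_params('side')
s=monitor.observe();print(s['tool_pos'],s['tool_rot'])
a=snap('side','s8.png'); t=s['tool_pos']; print(proj('side',t,P), proj('side',[.493,-.1302,.0575],P))
A=cv2.resize(a[230:360,230:410],None,fx=4,fy=4,interpolation=cv2.INTER_CUBIC); cv2.imwrite('pics/s8c.png',A[:,:,::-1])
E
```

```text
[ 0.49220717 -0.1296435   0.06545042] [ 3.14127776e+00 -2.49933786e-04  2.97182851e-01]
[314.39580128 301.45361188] [314.78915692 304.82796252]
```

View pics/s8c.png

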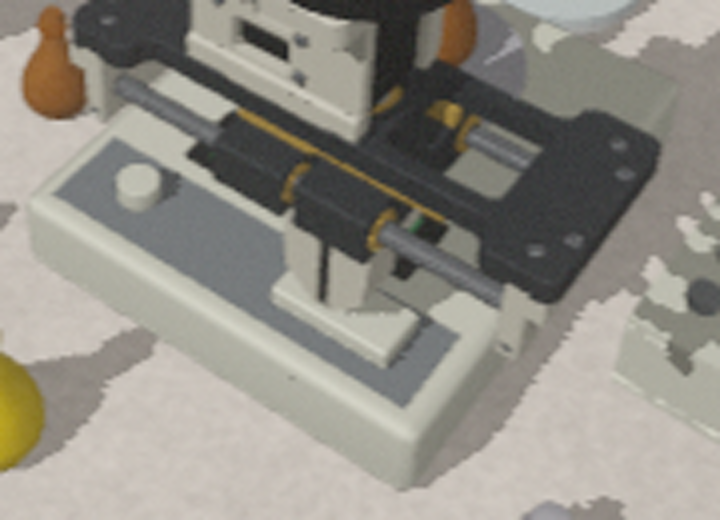

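The fingertip is over the tare bar, which is at about crop (345,310). The power key at (138,185) is clear. I'll press slowly.

move_arm(deltas=[{"x": 0, "y": 0, "z": 0.005, "wx": 0, "wy": 0, "wz": 0, "hand": 0}, {"x": 0, "y": 0, "z": 0.008, "wx": 0, "wy": 0, "wz": 0, "hand": 0}, {"x": 0, "y": 0, "z": 0.01, "wx": 0, "wy": 0, "wz": 0, "hand": 0}, {"x": 0, "y": 0, "z": 0.011, "wx": 0, "wy": 0, "wz": 0, "hand": 0}, {"x": 0, "y": 0, "z": 0.012, "wx": 0, "wy": 0, "wz": 0, "hand": 0}, {"x": 0, "y": 0, "z": 0.013, "wx": 0, "wy": 0, "wz": 0, "hand": 0}, {"x": 0, "y": 0, "z": 0.013, "wx": 0, "wy": 0, "wz": 0, "hand": 0}])

```text
time: 9.05
tool_pos: [0.4921, -0.1296, 0.0527]
tool_rot: [3.141, -0.0, 0.297]
contact_force: [-1.2, 0.6, 7.4]
opening: 0.0007
```

7.4 N is already past the 4 N needed for full travel. I'll add a touch more, then release straight up.

move_arm(deltas=[{"x": 0, "y": 0, "z": 0.0006, "wx": 0, "wy": 0, "wz": 0, "hand": 0}, {"x": 0, "y": 0, "z": 0.0006, "wx": 0, "wy": 0, "wz": 0, "hand": 0}])

```text
time: 9.3
tool_pos: [0.4921, -0.1296, 0.0526]
tool_rot: [3.141, -0.001, 0.297]
contact_force: [-2.8, 1.6, 11.6]
opening: 0.0007
```

move_arm(deltas=[{"x": 0, "y": 0, "z": -0.003, "wx": 0, "wy": 0, "wz": 0, "hand": 0}, {"x": 0, "y": 0, "z": -0.01, "wx": 0, "wy": 0, "wz": 0, "hand": 0}, {"x": 0, "y": 0, "z": -0.03, "wx": 0, "wy": 0, "wz": 0, "hand": 0}, {"x": 0, "y": 0, "z": -0.07, "wx": 0, "wy": 0, "wz": 0, "hand": 0}, {"x": -0.03, "y": 0.03, "z": -0.12, "wx": 0, "wy": 0, "wz": 0, "hand": 0}, {"x": -0.06, "y": 0.06, "z": -0.15, "wx": 0, "wy": 0, "wz": 0, "hand": 0}, {"x": -0.08, "y": 0.08, "z": -0.15, "wx": 0, "wy": 0, "wz": 0, "hand": 0}, {"x": -0.08, "y": 0.08, "z": -0.15, "wx": 0, "wy": 0, "wz": 0, "hand": 0}])

```text
time: 10.3
tool_pos: [0.438, -0.2307, 0.2019]
tool_rot: [3.141, 0.0, 0.294]
contact_force: [0.3, 0.9, 0.7]
opening: 0.0006
```

```bash
python3 - <<'E'
from h import *
s=monitor.observe();print(s['tool_pos'],s['contact_force'])
t=snap('top','t9.png');a=snap('side','s9.png')
cv2.imwrite('pics/c9.png',np.hstack([cv2.resize(t[120:320,240:440],(400,400),interpolation=cv2.INTER_CUBIC),cv2.resize(a[190:350,230:390],(400,400),interpolation=cv2.INTER_CUBIC)])[:,:,::-1])
E
```

```text
[ 0.4380486  -0.23072553  0.2018536 ] [0.26741781 0.88641159 0.66168325]
```

View pics/c9.png

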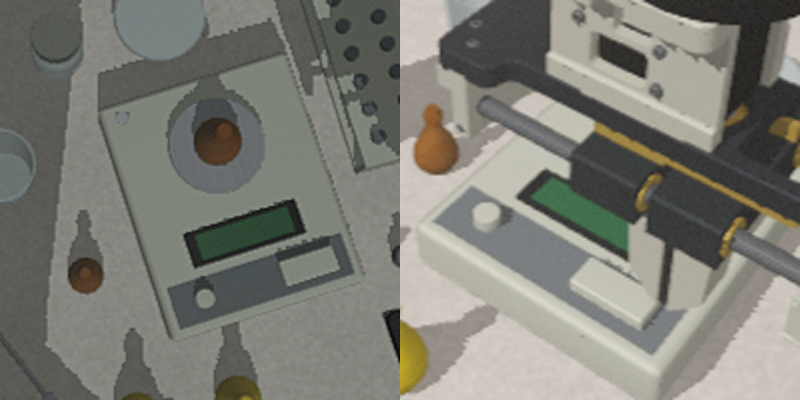

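The bottle is upright and centred on the pan at crop (217,142), with the pan at (216,145). The tare key is back up, nothing else has moved, and the arm is clear.

```bash
python3 -c "
from cell import robot
print(robot.hand_in())"
```

```text
the job is handed in; nothing more can be done
None
```

I nudged the brown bottle about 20 mm across the pan with slow pushes of the shut fingertips at its widest part. It was never gripped or lifted. I then pressed the tare key straight down, let it come up, moved the arm clear and handed in at about 10.4 s.

- **Bottle:** the last wrist and top views put it about 1 mm from the pan centre and standing upright.
- **Pan centre:** separate estimates of it differed by up to about 3 mm, mostly along the push direction. I used their average for the last push, and the final views, each measuring pan and bottle in the same picture, agreed to about 1 mm.
- **Tare key:** the fingertip reached 52.6 mm height, against 52.5 mm for fully down, with 11.6 N at the bottom. The last side view shows the key back up.
- **Everything else:** the power key was not touched, and nothing else near the balance had moved in the last pictures.

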